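Pin the crank onto the grain mill and lock the linchpin's ring

TASK

Put the hand mill's crank back into service: press the crank's hub gently down the square shaft until it is fully home, push the linchpin through the cross hole in the shaft above the hub until its shoulder rests on the shaft, then swing the pin's sprung ring over the top of the shaft and press it past the pin's round end so that it snaps under the end and stays there. Use light forces, and leave the glass, the mug and the tin standing where they are.

Things in the scene. Friction and masses are not known exactly. Their poses are not given: they have to be found in the camera images.
- mill: Hand grain mill fixed to the counter: round black foot 124 mm across, glass jar, steel body, lid 112 mm across at 132 mm height, neck to 152 mm. Origin: centre of the foot's underside; z up along the upright square steel shaft (20 x 20 mm) that rises from the neck and carries the crank
- mill_axis (a point): Point on the shaft's axis 201 mm above the mill's origin, axes the mill's: NOMINAL height of the shaft's cross hole. The burr setting holds the shaft with hole and crank seat up to 6 mm higher or lower, not shown by any reading: feel for it. Hole centre: 20 mm above the top of the seated hub, 10 mm below the shaft's flat top (nominal 181 and 211 mm over the origin)
- crank_turn (a joint): Angle (rad) of shaft and crank about the mill's z, positive anticlockwise from above; stiff (1 N m). At 0 the cross hole runs along the mill's x and the crank arm points to its +y; both turn with it. The hole, 9.8 mm across, goes straight through the 20 mm shaft; enter it from its -x end (robot's side), pin pointing along +x
- crank_seat (a joint): Height (m) of the crank's hub above its seat: 0 fully home; 0.018 to 0.026 at the start, where it hides the hole. Round steel hub 52 mm across, 16 mm high, square hole; slides down under 7 to 12 N, stays where left. Its flat arm, 18 mm wide, top 5 mm below the hub's, ends 108 mm out in a knob rising 37 mm above the hub. Fingers 26 mm apart straddle the shaft and press the hub
- linchpin: Steel linchpin, 67 mm long, about 90 g, lying on the counter, ring standing up. x: along the pin to its round end; z up as it lies; origin: on the underside below the ring's pivot; pin axis 13 mm above it. x -33 to -9 mm: thumb tab to grip across y, 12 mm wide, 18 mm high; to 3 mm: head, 14 mm wide; to 8 mm: round shoulder 18 mm across; then the 8 mm pin, hemispherical end at x = 34 mm
- pin_mid (a point): Point on the pin's axis, x = 18 mm in the linchpin's frame: it lies on the shaft's axis when the shoulder is home against the shaft; then 6 mm of pin stick out on the far side. Axes as the linchpin's
- ring (a joint): Swing (rad) of the ring about its pivot, across the head at x = 0 on the pin axis: 0 open, leaning 1.2 rad up from the pin's direction; 1.2 in line with the pin; 1.26 to 1.35 caught under the pin's end; stop 1.6. A weak spring (under 1 N at the ring's end) drives it back to 0, so unless it has passed the pin's end it springs up again
- ring_end (a point): Middle of the ring's straight far bar. Ring: loop of 4 mm wire, 42 mm wide outside, 34 inside, bar 34 mm from the pivot. The bar meets the top of the pin's round end and must be pressed down past it (5 to 15 N; the loop springs some 2 mm longer), then catches below. Two fingertips 26 mm apart press the loop's sides near the bar, one each side of the pin
- glass_1: small clear tumbler, 51 mm across, 58 mm high, a bystander; origin under its centre
- mug_1: small blue mug, 59 mm across, 53 mm high, a bystander; origin under its centre
- tin_2: food tin, 57 mm across, 72 mm high, a bystander; origin under its centre
Not all that is in view belongs to the job. What is shaped like the linchpin but green or red is not meant.

How it is judged:
On the way, in this order (a step that is already met when the one before it is completed fails the run):
1. the crank's hub is pressed fully home on the shaft (value of joint crank_seat below 0.002 m), for 0.2 s.
2. the linchpin is through the cross hole with its shoulder on the shaft (horizontal distance between pin_mid and mill_axis below 0.0035 m and z of pin_mid in the frame of mill between 0.19 and 0.212 m), for 0.2 s.
At the end, for the whole second after the job is handed in: The crank's hub is within 2 mm of its seat; the linchpin is through the cross hole with its shoulder within 5 mm of the shaft; the ring has passed the pin's end and is caught beneath it (swing over 1.24 rad); everything is let go and at rest (value of joint crank_seat below 0.002 m and horizontal distance between pin_mid and mill_axis below 0.005 m and z of pin_mid in the frame of mill between 0.19 and 0.212 m and value of joint ring above 1.24 rad and linear speed of linchpin below 0.02 m/s and contact force between the fingers and linchpin below 0.1 N); the robot touches nothing.
It fails at once if the linchpin is pressed against the mill with more than 25 N (contact force between linchpin and mill above 25 N).
It fails at once if the fingers press on the mill or its crank with more than 40 N (contact force between the fingers and mill above 40 N).
It fails at once if the glass, the mug or the tin is shoved or knocked over (distance of any of glass_1, mug_1, tin_2 from where it was at the start of the episode above 0.03 m or angle between any of glass_1, mug_1, tin_2's own z axis and vertical above 0.6 rad).
It also fails if it takes over 61 s, if anything falls off the work surface, if the arm or the gripper's body presses on something with over 40 N, if the wrist force passes 120 N, or if a joint passes its speed limit or range.

ROBOT

A 7-joint arm with a two-finger parallel gripper is mounted at the origin on a cart in front of the work surface, level with it; the furniture and walls round the work are solid. World frame = base frame: x ahead of the robot, y to its left, z up, the work surface at z = 0. Lengths are in m, angles in rad, forces in N, time in s.
With the tool pointing down it reaches from about 0.4 to 0.85 m from the base axis. Payload 10.4 kg.
Tool frame: the origin (TCP) lies midway between the tips of the shut fingers; the grasp point (between the pads) lies 19 mm behind it; z points along the fingers, y is the line along which they close (so a half turn about z gives the same grasp; the last joint's range is limited). The gripper opens to 85 mm and grips with 20 to 120 N. Pads are 22 mm wide; open, the fingers measure 114 mm over their backs; the gripper's body (76 mm by 85 mm) begins 54 mm behind the grasp point. The pads swing forward as they close: fully open they stand 13 mm farther back than shut.
Start: joints at [-1.143, 0.332, -0.065, 1.46, 0.022, 1.35, -0.088], TCP at [0.272, 0.563, 0.231] pointing down, gripper open.
Joint ranges: [-2.6, 2.6], [-0.5, 2.12], [-1.47, 1.34], [0.16, 2.42], [-1.27, 4.41], [0.06, 2.06], [-2.6, 2.6]. Speed limits (rad/s): [2.22, 2.22, 2.79, 2.79, 3.14, 3.14, 3.14].

INTERFACE

Orientations are given as a unit quaternion [w, x, y, z].
In Python, from bench import state, vision, env gives the robot as it stands.
- The arm moves only by the tool apply_moves, never from a script. Its argument "commands" is a list that holds one entry, the list of rows, each a list of 7 numbers: the shift along the tool's x, y, z in mm, then the turn, a rotation vector about the tool's x, y, z in rad, then the finger opening in mm, from 0 to 85.4. A call has 1 to 10 rows; each row shifts and turns the commanded pose from where the row before left it, along the tool's axes as they then stand; what a row does not reach is not made up. A row lasts 1/10 s, in which the tool goes at most 50 mm and 8.59 degrees, less where a joint would pass 70% of its speed; a pose out of reach is approached as far as the arm can. A call with a gripper value outside its range is refused whole. The fingers move at their own pace and stop on an object; "newtons" is the grip in N (left out, the last holds). Time passes only in rows, so rows that do not move let the fingers close. It gives the time, the measured TCP pose, the force, the opening and the grip force at its end, in the units of the state.
- state(): the state, without advancing time (a new reading comes with each control period).
- vision.camera(name): name is "scene" or "top"; returns the picture (400x640x3 uint8, red, green, blue); there is no depth.
- vision.get_calibration(name): a dict with "K" (3x3 intrinsics, pixels), "k1" (the pictures are not rectified: a ray, as slopes to the right and down, at radius r is drawn at 1 + k1 r^2 times it, then the intrinsics apply), "world_to_cam" (4x4, takes a point from world to camera coordinates). Camera axes: x right, y down, z forward; pixel columns grow to the right and rows downward; lengths in m; the calibration is good to about 2 mm. A picture is of the moment at which its call begins. get_calibration takes no time and is no camera call.
- env.sign_off(): hands the job in; it is judged then, once.
The state is a dict: "time": time; "qpos": joint angles; "qd": joint speeds; "tau": joint torques, N m; "tool_pos": TCP position; "tcp_rot": TCP orientation; "ft_force": force on the tool from outside, world axes, zero at the start; "torque": the same for the moment, N m; "finger_gap": opening from 0.0 (shut) to 1.0 (fully open); "grip_force": force on a finger pad.
Only numpy, scipy, OpenCV 4.12 (cv2) and the standard library are available. Lean on these libraries where they do the work, as an engineer would, in place of code of your own. Each camera call takes 0.05 s, during which the arm holds its last target. There are 200 camera calls.

## Working session

There is one attempt and no reset: what is moved stays moved. The work goes in short steps, Python scripts to look and compute and a tool call to move; the robot and the scene stay as the last step left them, time stands still between calls to the robot, and variables do not carry over. Pictures are saved under pics/ and viewed, at most 10 in all, crops included, and the job is handed in when it is done.

Besides the shell and the picture viewer there is one more tool, called after "Request:" as name(argument=value, ...) on one line, values as JSON. apply_moves: Moves the arm, as the interface text tells. Its arguments: {"type":"object","properties":{"commands":{"type":"array","items":{"type":"array","items":{"type":"array","items":{"type":"number"}}}},"newtons":{"type":"number"}},"required":["commands"]}

```bash
ls; mkdir -p pics
python3 - <<'E'
from bench import state, vision, env
import cv2
s=state();print(s)
for n in("scene","top"):
    im=vision.camera(n);cv2.imwrite(f"pics/{n}0.png",im[:,:,::-1]);c=vision.get_calibration(n);print(n,c)
E
```

```text
pics
{'time': 0.0, 'qpos': array([-1.14259887,  0.33291522, -0.06469401,  1.46091332,  0.02159826,
        1.34992199, -0.08849967]), 'qd': array([-6.03071343e-04,  2.15346590e-03,  1.37477890e-05,  5.22856750e-04,
       -1.24739112e-03,  8.93510928e-04, -1.14189030e-03]), 'tau': array([-5.55849620e-04, -6.25451517e+01,  4.89063410e-02, -3.91603518e+01,
        1.62366912e-02,  9.87934414e-03, -1.05173282e-05]), 'tool_pos': array([0.27214766, 0.56222395, 0.23050222]), 'tcp_rot': array([-1.30536259e-04,  2.23487806e-01,  9.74706451e-01, -7.19495695e-04]), 'ft_force': array([ 0.16426436,  0.57182816, -0.37321276]), 'torque': array([-0.03446592,  0.00497745,  0.00291461]), 'grip_force': 0.0, 'finger_gap': 0.99678670441746}
scene {'K': array([[493.2865255 ,   0.        , 309.8404361 ],
       [  0.        , 493.2865255 , 204.94823514],
       [  0.        ,   0.        ,   1.        ]]), 'k1': 0.016419698393105732, 'world_to_cam': array([[ 0.7779087 , -0.62799459,  0.02192823, -0.33566773],
       [-0.31250728, -0.41691229, -0.85353579,  0.33683147],
       [ 0.54515801,  0.65712018, -0.52057258,  0.71449985],
       [ 0.        ,  0.        ,  0.        ,  1.        ]])}
top {'K': array([[388.11764564,   0.        , 319.50177904],
       [  0.        , 388.11764564, 203.54279502],
       [  0.        ,   0.        ,   1.        ]]), 'k1': -0.04816507644833492, 'world_to_cam': array([[-0.02259496, -0.99935939,  0.02775371,  0.09924555],
       [-0.98605348,  0.01769835, -0.16548506,  0.53472569],
       [ 0.16488785, -0.03110577, -0.9858217 ,  0.91664849],
       [ 0.        ,  0.        ,  0.        ,  1.        ]])}
```

View pics/scene0.png

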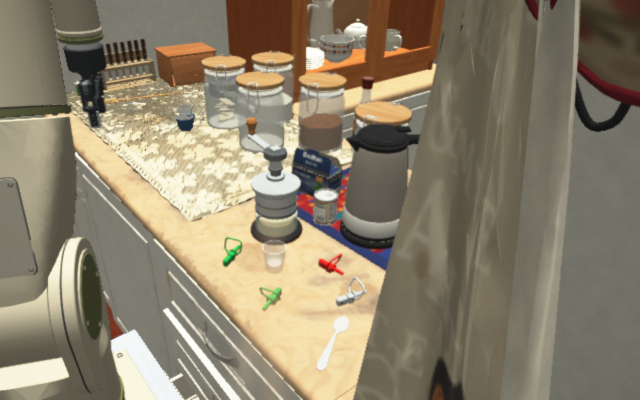

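View pics/top0.png

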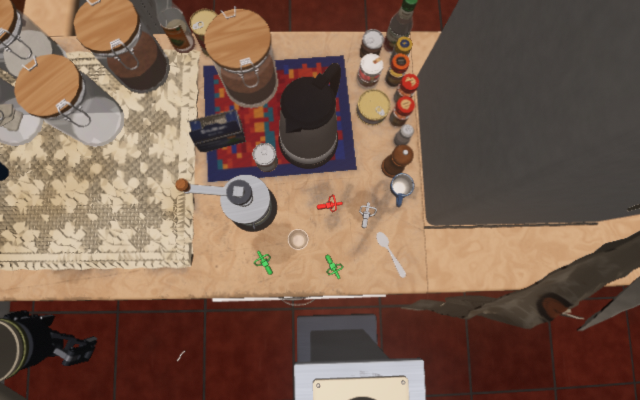

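The scene and top views show these candidates: the steel linchpin (top 368,214; scene 350,293), a red one (top 330,204), and greens (top 263,262 and 333,266). I choose the steel one. The mill is at top (246,200) and its crank knob at top (183,185). Next I'll check the choice in a close crop.

Run:
```python
import cv2,numpy as np
t=cv2.imread("pics/top0.png");s=cv2.imread("pics/scene0.png")
def c(im,x,y,w,h):return cv2.resize(im[y:y+h,x:x+w],(400,300),interpolation=cv2.INTER_CUBIC)
a=np.vstack([np.hstack([c(t,344,196,48,36),c(s,325,272,56,42)]),np.hstack([c(t,172,165,112,84),c(s,230,110,96,72)])])
cv2.imwrite("pics/crop1.png",a)
```

```text
(no output)
```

View pics/crop1.png

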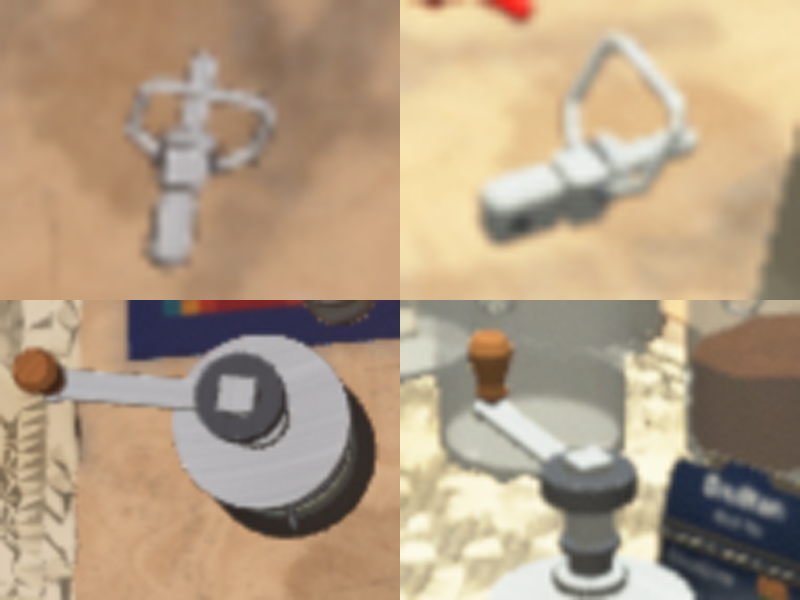

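```bash
cat > h.py <<'E'
from bench import state, vision, env
import numpy as np, cv2
from scipy.spatial.transform import Rotation as R
from scipy.optimize import least_squares
C={n:vision.get_calibration(n) for n in("scene","top")}
def proj(n,P):
    c=C[n];p=c["world_to_cam"]@np.r_[P,1];a=p[:2]/p[2];a=a*(1+c["k1"]*(a@a));return c["K"][:2,:2]@a+c["K"][:2,2]
def tri(s,t): return least_squares(lambda P:np.r_[proj("scene",P)-s,proj("top",P)-t],[.5,.1,.1])
def atz(n,uv,z): return least_squares(lambda q:proj(n,[*q,z])-uv,[.5,0]).x
def pose():
    s=state();q=s["tcp_rot"];return s["tool_pos"],R.from_quat([q[1],q[2],q[3],q[0]])
def go(P,yaw,pos=None):
    "shift in tool mm + turn for tool pointing down with tool y at world yaw"
    p,r=pose();y=np.array([np.cos(yaw),np.sin(yaw),0]);z=np.array([0,0,-1.]);x=np.cross(y,z)
    cand=[R.from_matrix(np.c_[k*x,k*y,z]) for k in(1,-1)]
    d=min((r.inv()*c for c in cand),key=lambda d:d.magnitude())
    return r.inv().apply(np.array(P)-p)*1e3,d.as_rotvec()
E
python3 - <<'E'
from h import *
r=tri([275.1,147.7],[238.4,191.3]);print("shaft top",r.x,r.cost)
sh=r.x
for z in(.205,.211,.217):print(z,atz("top",[238.4,191.3],z),atz("scene",[275.1,147.7],z))
k=tri([230+(490-400)/4.167,110+(338-300)/4.167],[182.4,184.8]);print("knob",k.x,k.cost)
d=k.x-sh;print("armyaw",np.arctan2(d[1],d[0]),np.linalg.norm(d[:2]))
# square edges in top crop
for a,b in(([222,377],[256,379]),([217,409],[250,412]),([222,377],[217,409])):
    A,B=[atz("top",[172+p[0]/3.571,165+(p[1]-300)/3.571],.211) for p in(a,b)];e=B-A;print("edge",np.arctan2(e[1],e[0]),np.linalg.norm(e))
end=atz("top",[344+204/8.333-.5,196+57/8.333-.5],.013);tab=atz("top",[344+172/8.333-.5,196+237/8.333-.5],.022)
e2=atz("scene",[325+(690-400)/7.14-.5,272+139/7.14-.5],.013)
print("pin end",end,e2,"tab",tab,"yaw",np.arctan2(*(end-tab)[::-1]),np.linalg.norm(end-tab))
hd=atz("top",[344+186/8.333-.5,196+165/8.333-.5],.02);print("head",hd)
p,q=pose();print(p,q.as_matrix())
for n,uv in(("glass",[298,240]),("tin",[264,155]),("mug",[402,187])):print(n,atz("top",uv,.06))
E
```

```text
shaft top [0.53597416 0.25701253 0.21721492] 0.064734826660642
0.205 [0.53803527 0.25947051] [0.55170651 0.2784307 ]
0.211 [0.53681392 0.25839013] [0.54423793 0.26779885]
0.217 [0.53559257 0.25730975] [0.53676936 0.25716699]
knob [0.54491912 0.36092825 0.2469446 ] 0.12290540970022039
armyaw 1.484929036441288 0.10429999464660289
edge -1.6483782655886132 0.019484504892729605
edge -1.6806691049799627 0.018901338158948747
edge 3.0037340887873745 0.01875227348256894
pin end [ 0.54257023 -0.03698515] [ 0.54337201 -0.03578957] tab [ 0.48612219 -0.02346561] yaw -0.23507600779541796 0.0580444598848469
head [ 0.50823161 -0.02893817]
[0.27216841 0.56227934 0.23061609] [[-9.00110318e-01  4.35661771e-01 -4.86567964e-04]
 [ 4.35662040e-01  9.00109616e-01 -1.12556444e-03]
 [-5.24008958e-05 -1.22511136e-03 -9.99999248e-01]]
glass [0.44644433 0.14228258]
tin [0.6580926 0.2235715]
mug [ 0.57153361 -0.11560555]
```

Request:
apply_moves(commands=[[[0,0,-25,0,0,-0.118,30],[0,0,-25,0,0,-0.118,30],[0,0,-25,0,0,-0.118,30],[-32,-31,0,0,0,0,30],[-32,-31,0,0,0,0,30],[-32,-31,0,0,0,0,30],[-32,-31,0,0,0,0,30],[-32,-31,0,0,0,0,30],[-32,-31,0,0,0,0,30],[-32,-31,0,0,0,0,30]]])

```text
time: 1.1
tool_pos: [0.4751, 0.3233, 0.3061]
tcp_rot: [-0.0, 0.048, 0.999, -0.0]
ft_force: [0.7, 0.4, 0.0]
finger_gap: 0.348
grip_force: 0.0
```

Request:
apply_moves(commands=[[[-32,-31,0,0,0,0,30],[-32,-31,0,0,0,0,30],[0,0,0,0,0,0,30],[0,0,0,0,0,0,30]]])

```text
time: 1.5
tool_pos: [0.5324, 0.256, 0.3058]
tcp_rot: [-0.0, 0.05, 0.999, -0.0]
ft_force: [0.3, 1.0, -0.1]
finger_gap: 0.351
grip_force: 0.0
```

Run:
```python
from h import *
print(pose()[0],pose()[1].as_matrix(),state()["finger_gap"],state()["ft_force"],go([.536,.257,.24],1.475))
```

```text
[0.53240203 0.25600475 0.30583796] [[-9.95074031e-01  9.91321662e-02 -6.97759178e-04]
 [ 9.91324434e-02  9.95074177e-01 -3.74490504e-04]
 [ 6.57198085e-04 -4.41816348e-04 -9.99999686e-01]] 0.3507943214714626 [ 0.25066279  1.00721026 -0.11495942] (array([-3.52485422,  1.37610624, 65.83505254]), array([-0.00044067, -0.00065797, -0.00349908]))
```

Request:
apply_moves(commands=[[[-4,1,25,0,0,0,30],[0,0,25,0,0,0,30],[0,0,25,0,0,0,30],[0,0,4,0,0,0,30],[0,0,0,0,0,0,30]]])

```text
time: 2.0
tool_pos: [0.5352, 0.2586, 0.2271]
tcp_rot: [-0.001, 0.048, 0.999, -0.0]
ft_force: [-0.0, -0.7, 0.4]
finger_gap: 0.353
grip_force: 0.0
```

Run:
```python
from h import *
s=vision.camera("scene");t=vision.camera("top")
def c(im,x,y,w,h):return cv2.resize(im[y:y+h,x:x+w,::-1],(400,300),interpolation=cv2.INTER_CUBIC)
cv2.imwrite("pics/c2.png",np.hstack([c(s,240,110,80,60),c(t,200,160,80,60)]));print(state()["ft_force"])
```

```text
[ 0.20286368 -0.33033936  0.16379514]
```

View pics/c2.png

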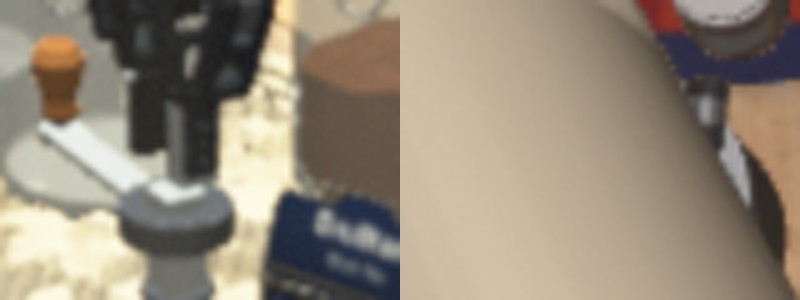

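The fingers hang just above the shaft top (crop 175,190), one on each side of it. I'll go on down slowly.

Request:
apply_moves(commands=[[[0,0,3,0,0,0,30],[0,0,3,0,0,0,30],[0,0,3,0,0,0,30]]])

```text
time: 2.4
tool_pos: [0.5362, 0.2577, 0.2185]
tcp_rot: [0.0, 0.048, 0.999, 0.0]
ft_force: [-0.1, 0.9, -0.6]
finger_gap: 0.353
grip_force: 0.0
```

Request:
apply_moves(commands=[[[0,0,2,0,0,0,30],[0,0,2,0,0,0,30],[0,0,2,0,0,0,30]]])

```text
time: 2.7
tool_pos: [0.5361, 0.2576, 0.2122]
tcp_rot: [-0.0, 0.048, 0.999, 0.0]
ft_force: [-0.1, -0.3, -0.2]
finger_gap: 0.35
grip_force: 0.0
```

Request:
apply_moves(commands=[[[0,0,2,0,0,0,30],[0,0,2,0,0,0,30],[0,0,2,0,0,0,30]]])

```text
time: 3.0
tool_pos: [0.5361, 0.2577, 0.2073]
tcp_rot: [0.0, 0.048, 0.999, 0.0]
ft_force: [-2.4, -1.7, 8.7]
finger_gap: 0.352
grip_force: 4.2
```

Request:
apply_moves(commands=[[[0,0,2,0,0,0,30],[0,0,2,0,0,0,30],[0,0,2,0,0,0,30]]])

```text
time: 3.3
tool_pos: [0.5362, 0.2577, 0.2014]
tcp_rot: [0.0, 0.048, 0.999, 0.0]
ft_force: [-4.0, -1.0, 9.1]
finger_gap: 0.347
grip_force: 4.3
```

Request:
apply_moves(commands=[[[0,0,2,0,0,0,30],[0,0,2,0,0,0,30]]])

```text
time: 3.5
tool_pos: [0.5361, 0.2577, 0.1974]
tcp_rot: [0.0, 0.048, 0.999, 0.0]
ft_force: [-3.6, -3.1, 8.9]
finger_gap: 0.351
grip_force: 4.3
```

Request:
apply_moves(commands=[[[0,0,2,0,0,0,30],[0,0,1,0,0,0,30]]])

```text
time: 3.7
tool_pos: [0.5361, 0.2577, 0.1942]
tcp_rot: [0.0, 0.048, 0.999, 0.0]
ft_force: [-3.8, -2.2, 8.2]
finger_gap: 0.35
grip_force: 3.8
```

Request:
apply_moves(commands=[[[0,0,2,0,0,0,30],[0,0,1,0,0,0,30]]])

```text
time: 3.9
tool_pos: [0.5361, 0.2577, 0.1912]
tcp_rot: [0.0, 0.048, 0.999, 0.0]
ft_force: [-2.6, -1.3, 8.6]
finger_gap: 0.349
grip_force: 3.9
```

Request:
apply_moves(commands=[[[0,0,1,0,0,0,30],[0,0,1,0,0,0,30]]])

```text
time: 4.1
tool_pos: [0.5361, 0.2577, 0.1892]
tcp_rot: [0.0, 0.048, 0.999, 0.0]
ft_force: [-3.1, -2.0, 7.3]
finger_gap: 0.351
grip_force: 3.9
```

Request:
apply_moves(commands=[[[0,0,1,0,0,0,30],[0,0,0.5,0,0,0,30]]])

```text
time: 4.3
tool_pos: [0.5361, 0.2577, 0.1877]
tcp_rot: [0.0, 0.048, 0.999, 0.0]
ft_force: [-3.3, -1.1, 7.3]
finger_gap: 0.35
grip_force: 3.7
```

Request:
apply_moves(commands=[[[0,0,1,0,0,0,30],[0,0,0.5,0,0,0,30]]])

```text
time: 4.5
tool_pos: [0.5361, 0.2577, 0.1862]
tcp_rot: [0.0, 0.048, 0.999, 0.0]
ft_force: [-3.1, -2.2, 8.9]
finger_gap: 0.354
grip_force: 4.4
```

Request:
apply_moves(commands=[[[0,0,0.5,0,0,0,30],[0,0,0.5,0,0,0,30]]])

```text
time: 4.7
tool_pos: [0.5362, 0.2578, 0.186]
tcp_rot: [0.0, 0.048, 0.999, 0.0]
ft_force: [-7.2, -3.3, 16.6]
finger_gap: 0.352
grip_force: 8.2
```

Request:
apply_moves(commands=[[[0,0,0.5,0,0,0,30],[0,0,0.5,0,0,0,30]]])

```text
time: 4.9
tool_pos: [0.5363, 0.2578, 0.186]
tcp_rot: [0.001, 0.048, 0.999, 0.001]
ft_force: [-9.3, -4.5, 22.7]
finger_gap: 0.354
grip_force: 11.4
```

Request:
apply_moves(commands=[[[0,0,0,0,0,0,30],[0,0,0,0,0,0,30],[0,0,-4,0,0,0,30],[0,0,-4,0,0,0,22],[0,0,0,0,0,0,22],[0,0,0,0,0,0,22]]], newtons=20)

```text
time: 5.5
tool_pos: [0.536, 0.2588, 0.1916]
tcp_rot: [0.0, 0.048, 0.999, 0.001]
ft_force: [-1.0, 4.8, 3.7]
finger_gap: 0.262
grip_force: 2.4
```

Request:
apply_moves(commands=[[[0,1,0,0,0,0,22],[0,1,0,0,0,0,22],[0,0,0,0,0,0,22]]])

```text
time: 5.8
tool_pos: [0.5363, 0.259, 0.1908]
tcp_rot: [-0.0, 0.049, 0.999, -0.001]
ft_force: [0.0, 0.4, 0.1]
finger_gap: 0.26
grip_force: 0.0
```

Request:
apply_moves(commands=[[[0,-2,0,0,0,0,22],[0,-2,0,0,0,0,22],[0,0,0,0,0,0,22]]])

```text
time: 6.1
tool_pos: [0.5361, 0.2586, 0.1909]
tcp_rot: [0.001, 0.047, 0.999, 0.002]
ft_force: [6.5, 14.2, -8.6]
finger_gap: 0.256
grip_force: 7.0
```

Request:
apply_moves(commands=[[[0,2,0,0,0,0,22],[0,2,0,0,0,0,22],[0,0,0,0,0,0,22]]])

```text
time: 6.4
tool_pos: [0.5362, 0.2593, 0.1911]
tcp_rot: [-0.0, 0.049, 0.999, -0.0]
ft_force: [-0.6, -0.5, 0.4]
finger_gap: 0.26
grip_force: 0.0
```

Request:
apply_moves(commands=[[[0,1,0,0,0,0,22],[0,1,0,0,0,0,22],[0,0,0,0,0,0,22]]])

```text
time: 6.7
tool_pos: [0.5366, 0.2609, 0.1913]
tcp_rot: [-0.0, 0.049, 0.999, -0.0]
ft_force: [-0.4, -2.8, 1.5]
finger_gap: 0.256
grip_force: 1.5
```

Request:
apply_moves(commands=[[[0,-1,-20,0,0,0,30],[0,0,-30,0,0,0,30],[0,-30,-30,0,0,0.137,30],[0,-40,0,0,0,0,30],[0,-40,0,0,0,0,30],[0,-40,0,0,0,0,30],[0,-40,0,0,0,0,30],[0,-40,0,0,0,0,30],[0,0,0,0,0,0,30],[0,0,0,0,0,0,30]]])

```text
time: 7.7
tool_pos: [0.4871, 0.0358, 0.2717]
tcp_rot: [0.0, 0.117, 0.993, 0.0]
ft_force: [0.1, 0.2, 0.0]
finger_gap: 0.355
grip_force: 0.0
```

Run:
```python
from h import *
print(pose()[0],go([.489,-.0236,.04],1.336),state()["ft_force"])
```

```text
[0.48713947 0.0357521  0.27167828] (array([-15.49578458, -57.53070803, 231.62698392]), array([ 0.00108148,  0.00069345, -0.00067904])) [0.14713853 0.16472721 0.03152155]
```

Request:
apply_moves(commands=[[[-8,-29,0,0,0,0,34],[-7.5,-28.5,20,0,0,0,34],[0,0,40,0,0,0,34],[0,0,40,0,0,0,34],[0,0,40,0,0,0,34],[0,0,40,0,0,0,34],[0,0,20,0,0,0,34],[0,0,0,0,0,0,34]]])

```text
time: 8.5
tool_pos: [0.4871, -0.0221, 0.0685]
tcp_rot: [-0.003, 0.116, 0.993, -0.001]
ft_force: [-1.0, 0.3, 1.0]
finger_gap: 0.397
grip_force: 0.0
```

Run:
```python
from h import *
print(pose()[0],go([.489,-.0236,.01],1.336),state()["ft_force"])
s=vision.camera("scene");t=vision.camera("top")
def c(im,x,y,w,h):return cv2.resize(im[y:y+h,x:x+w,::-1],(400,300),interpolation=cv2.INTER_CUBIC)
cv2.imwrite("pics/c3.png",np.hstack([c(s,310,250,80,60),c(t,330,185,80,60)]))
```

```text
[ 0.48706708 -0.02205401  0.068453  ] (array([-2.53743296, -0.94906451, 58.44262117]), array([-0.00191782, -0.00514869,  0.00304545])) [-0.96923954  0.27226469  1.02126179]
```

View pics/c3.png

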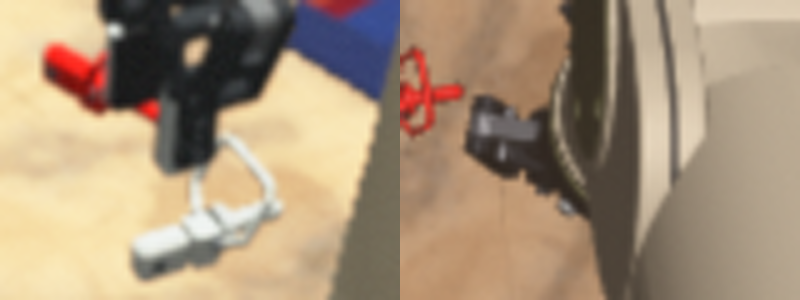

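The fingers hang directly above the steel pin, with its tab at crop (160,250) on the left. Descending around the tab.

Request:
apply_moves(commands=[[[-2,-1,20,0,0,0,30],[0,0,20,0,0,0,30],[0,0,13,0,0,0,30],[0,0,0,0,0,0,30],[0,0,0,0,0,0,30]]])

```text
time: 9.1
tool_pos: [0.4913, -0.0245, 0.0193]
tcp_rot: [0.001, 0.117, 0.993, 0.0]
ft_force: [0.7, -0.1, 0.1]
finger_gap: 0.35
grip_force: 0.0
```

Request:
apply_moves(commands=[[[0,0,2,0,0,0,30],[0,0,2,0,0,0,30],[0,0,2,0,0,0,30],[0,0,0,0,0,0,30]]])

```text
time: 9.5
tool_pos: [0.4905, -0.0247, 0.0122]
tcp_rot: [-0.0, 0.117, 0.993, 0.0]
ft_force: [0.3, -0.0, 0.1]
finger_gap: 0.353
grip_force: 0.0
```

Request:
apply_moves(commands=[[[0,0,2,0,0,0,30],[0,0,2,0,0,0,30],[0,0,0,0,0,0,30]]])

```text
time: 9.8
tool_pos: [0.4904, -0.0247, 0.008]
tcp_rot: [-0.0, 0.117, 0.993, -0.0]
ft_force: [0.2, 0.8, 0.1]
finger_gap: 0.35
grip_force: 0.0
```

Request:
apply_moves(commands=[[[0,0,2,0,0,0,30],[0,0,2,0,0,0,30],[0,0,2,0,0,0,30],[0,0,0,0,0,0,30]]])

```text
time: 10.2
tool_pos: [0.4904, -0.0247, 0.002]
tcp_rot: [-0.0, 0.117, 0.993, -0.0]
ft_force: [0.1, 0.4, 0.1]
finger_gap: 0.349
grip_force: 0.0
```

Request:
apply_moves(commands=[[[0,0,2,0,0,0,30],[0,0,1,0,0,0,30],[0,0,0,0,0,0,30]]])

```text
time: 10.5
tool_pos: [0.4907, -0.0247, -0.0003]
tcp_rot: [-0.0, 0.117, 0.993, 0.0]
ft_force: [-2.2, 0.1, 7.3]
finger_gap: 0.35
grip_force: 3.7
```

Request:
apply_moves(commands=[[[0,0,-4,0,0,0,30],[0,0,0,0,0,0,20],[0,0,0,0,0,0,8],[0,0,0,0,0,0,8],[0,0,0,0,0,0,8]]], newtons=50)

```text
time: 11.0
tool_pos: [0.4908, -0.0246, 0.0036]
tcp_rot: [0.0, 0.117, 0.993, 0.0]
ft_force: [-1.9, 1.0, 6.0]
finger_gap: 0.122
grip_force: 49.1
```

Request:
apply_moves(commands=[[[0,0,0,0,0,0,8],[0,0,0,0,0,0,8],[0,0,0,0,0,0,8]]])

```text
time: 11.3
tool_pos: [0.4908, -0.0246, 0.0036]
tcp_rot: [0.0, 0.117, 0.993, 0.0]
ft_force: [-2.5, 0.1, 6.3]
finger_gap: 0.121
grip_force: 49.1
```

Request:
apply_moves(commands=[[[0,0,-10,0,0,0,8],[0,0,-30,0,0,0,8],[0,0,-40,0,0,0,8],[0,0,-40,0,0,0,8],[0,0,-40,0,0,0,8],[0,20,-40,0,0,0,8],[0,30,0,0,0,-0.07,8],[0,35,0,0,0,-0.067,8],[0,0,0,0,0,0,8],[0,0,0,0,0,0,8]]])

```text
time: 12.3
tool_pos: [0.5075, 0.0594, 0.2028]
tcp_rot: [-0.0, 0.047, 0.999, -0.0]
ft_force: [-0.8, -0.9, -0.8]
finger_gap: 0.125
grip_force: 48.9
```

Run:
```python
from h import *
print(pose()[0],go([.4588,.2674,.1969],1.473),state()["ft_force"],state()["finger_gap"])
s=vision.camera("scene");t=vision.camera("top")
cv2.imwrite("pics/c4.png",np.hstack([s[100:330,160:480,::-1],t[100:330,200:520,::-1]]))
```

```text
[0.50748317 0.05935729 0.2028282 ] (array([ 68.08824513, 202.52497056,   5.88145439]), array([-0.00053783, -0.00090774,  0.00331178])) [-0.81921297 -0.86901761 -0.76228879] 0.12459186016456562
```

View pics/c4.png

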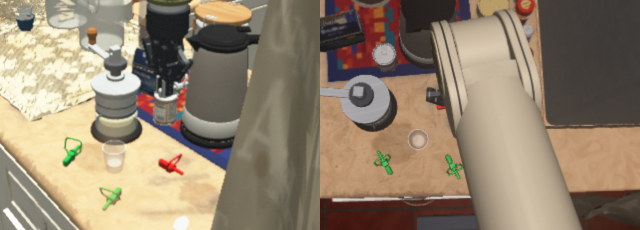

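Request:
apply_moves(commands=[[[34,20,0,0,0,0,8],[34,30,0,0,0,0,8],[0,40,0,0,0,0,8],[0,40,0,0,0,0,8],[0,40,0,0,0,0,8],[0,32,6,0,0,0,8],[0,0,0,0,0,0,8],[0,0,0,0,0,0,8]]])

```text
time: 13.2
tool_pos: [0.4598, 0.2653, 0.1968]
tcp_rot: [-0.0, 0.049, 0.999, -0.001]
ft_force: [0.8, -1.5, 0.5]
finger_gap: 0.12
grip_force: 49.0
```

Run:
```python
from h import *
print(pose()[0],go([.4588,.2674,.1969],1.473),state()["ft_force"],state()["finger_gap"])
s=vision.camera("scene");t=vision.camera("top")
def c(im,x,y,w,h):return cv2.resize(im[y:y+h,x:x+w,::-1],(400,300),interpolation=cv2.INTER_CUBIC)
cv2.imwrite("pics/c5.png",np.hstack([c(s,220,120,80,60),c(t,200,160,80,60)]))
```

```text
[0.45980476 0.26532182 0.19680715] (array([ 1.20179513,  1.97071917, -0.09452164]), array([-0.00119137, -0.00055897,  0.00057423])) [ 0.7534878  -1.4707692   0.53663806] 0.12045097543800241
```

View pics/c5.png

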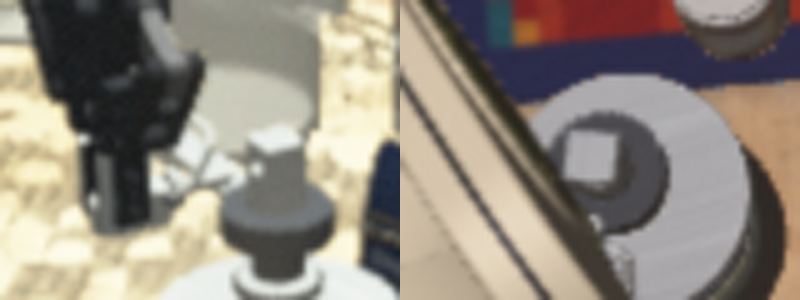

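Run:
```python
from h import *
p,r=pose();d=np.array([.995,-.098,0]);up=np.array([0,0,1.])
f=lambda P:(proj("scene",P)-[220,120])*5+2
a=p+up*.0094
for n,x in(("tabend",-33),("sh",8),("tip",34)):print(n,f(a+d*(x+19.3)/1e3))
print("ringbar",f(a+d*(12.3+19.3)/1e3+up*.0317))
S=np.array([.5364,.2598,.2063]);print("hole",f(S-d*.01),"top",f(S+up*.01),"topcorner near",f(S+up*.01-d*.01+np.array([-.098,-.995,0])*.01))
```

```text
tabend [ 88.71798786 210.17824936]
sh [176.4860382  188.11070895]
tip [230.44165155 174.53789888]
ringbar [182.87862393 117.14354613]
hole [253.49513665 166.25384013] top [273.27643604 140.1160488 ] topcorner near [264.5543185 153.6556874]
```

Run:
```python
from h import *
s=vision.camera("scene")
cv2.imwrite("pics/c6.png",cv2.resize(s[134:174,244:292,::-1],(768,640)[:2] if 0 else (720,600),interpolation=cv2.INTER_CUBIC))
```

```text
(no output)
```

View pics/c6.png

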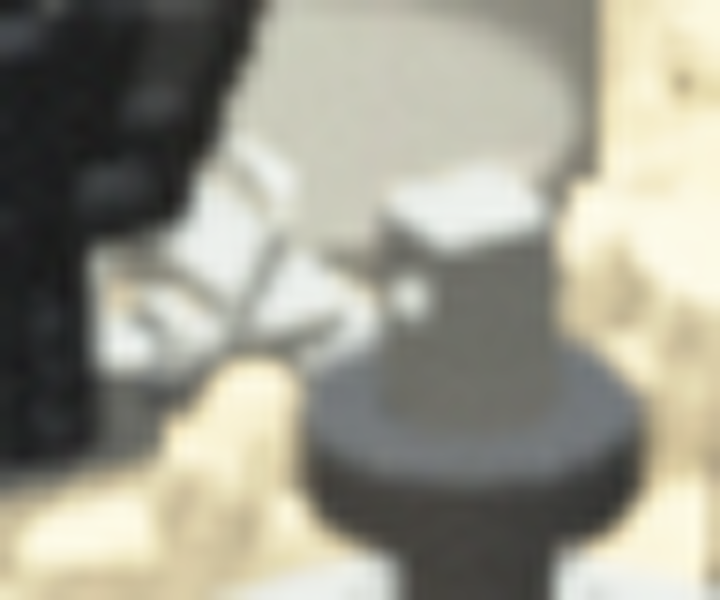

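The hole shows at crop (408,297) and the pin tip at about (375,305), close to level with it and a few mm short of the face. I'll correct y, then advance gently.

Request:
apply_moves(commands=[[[0,2,0,0,0,0,8],[-2,0,0,0,0,0,8],[-2,0,0,0,0,0,8],[0,0,0,0,0,0,8]]])

```text
time: 13.75
tool_pos: [0.4643, 0.2674, 0.1974]
tcp_rot: [0.0, 0.049, 0.999, 0.0]
ft_force: [-0.5, 0.1, -0.4]
finger_gap: 0.127
grip_force: 49.0
```

Run:
```python
from h import *
print(pose()[0],go([.4993,.2635,.1969],1.473),state()["ft_force"],state()["finger_gap"])
```

```text
[0.4642607  0.26738841 0.19736629] (array([-35.25125498,  -0.46387647,   0.47317914]), array([7.01587768e-05, 1.96229366e-04, 4.33025230e-04])) [-0.52916808  0.10289745 -0.44637238] 0.12677756915039892
```

Request:
apply_moves(commands=[[[-2,-0.5,0.4,0,0,0,8],[-2,0,0,0,0,0,8],[-1,0,0,0,0,0,8],[0,0,0,0,0,0,8]]])

```text
time: 14.15
tool_pos: [0.469, 0.2666, 0.1969]
tcp_rot: [-0.0, 0.048, 0.999, 0.0]
ft_force: [-0.4, 0.4, -0.6]
finger_gap: 0.125
grip_force: 49.0
```

Request:
apply_moves(commands=[[[-1,0,0,0,0,0,8],[-1,0,0,0,0,0,8],[-1,0,0,0,0,0,8],[0,0,0,0,0,0,8]]])

```text
time: 14.55
tool_pos: [0.4719, 0.2664, 0.1969]
tcp_rot: [0.0, 0.048, 0.999, 0.0]
ft_force: [-0.4, -0.3, -1.2]
finger_gap: 0.123
grip_force: 49.0
```

Request:
apply_moves(commands=[[[-1,0,0,0,0,0,8],[-1,0,0,0,0,0,8],[0,0,0,0,0,0,8]]])

```text
time: 14.85
tool_pos: [0.4739, 0.2661, 0.1969]
tcp_rot: [0.0, 0.048, 0.999, 0.0]
ft_force: [0.8, 0.4, -1.0]
finger_gap: 0.126
grip_force: 49.0
```

Request:
apply_moves(commands=[[[-1,0,0,0,0,0,8],[-1,0,0,0,0,0,8],[0,0,0,0,0,0,8]]])

```text
time: 15.15
tool_pos: [0.4759, 0.266, 0.1969]
tcp_rot: [0.0, 0.048, 0.999, 0.0]
ft_force: [0.8, 0.3, -0.6]
finger_gap: 0.126
grip_force: 49.0
```

Request:
apply_moves(commands=[[[-1,0,0,0,0,0,8],[-1,0,0,0,0,0,8],[0,0,0,0,0,0,8]]])

```text
time: 15.45
tool_pos: [0.4779, 0.2658, 0.1969]
tcp_rot: [0.0, 0.048, 0.999, 0.0]
ft_force: [0.2, 0.1, 0.2]
finger_gap: 0.126
grip_force: 49.0
```

Request:
apply_moves(commands=[[[-1,0,0,0,0,0,8],[-1,0,0,0,0,0,8],[0,0,0,0,0,0,8]]])

```text
time: 15.75
tool_pos: [0.4799, 0.2656, 0.1969]
tcp_rot: [0.0, 0.048, 0.999, 0.0]
ft_force: [-0.1, -0.4, -1.0]
finger_gap: 0.121
grip_force: 49.0
```

Request:
apply_moves(commands=[[[-1,0,0,0,0,0,8],[-1,0,0,0,0,0,8],[0,0,0,0,0,0,8]]])

```text
time: 16.05
tool_pos: [0.4819, 0.2654, 0.1969]
tcp_rot: [0.0, 0.048, 0.999, 0.0]
ft_force: [0.6, 0.6, 0.1]
finger_gap: 0.122
grip_force: 49.0
```

Request:
apply_moves(commands=[[[-1,0,0,0,0,0,8],[-1,0,0,0,0,0,8],[0,0,0,0,0,0,8]]])

```text
time: 16.35
tool_pos: [0.4839, 0.2652, 0.1969]
tcp_rot: [0.0, 0.048, 0.999, 0.0]
ft_force: [-0.1, -0.3, -0.7]
finger_gap: 0.126
grip_force: 49.0
```

Request:
apply_moves(commands=[[[-2,0,0,0,0,0,8],[-1,0,0,0,0,0,8],[-1,0,0,0,0,0,8],[0,0,0,0,0,0,8]]])

```text
time: 16.75
tool_pos: [0.4879, 0.2648, 0.1969]
tcp_rot: [-0.0, 0.048, 0.999, -0.0]
ft_force: [0.5, -1.1, -1.0]
finger_gap: 0.124
grip_force: 49.0
```

Request:
apply_moves(commands=[[[-1,0,0,0,0,0,8],[-1,0,0,0,0,0,8],[-1,0,0,0,0,0,8],[0,0,0,0,0,0,8]]])

```text
time: 17.15
tool_pos: [0.4909, 0.2645, 0.1969]
tcp_rot: [0.0, 0.048, 0.999, 0.0]
ft_force: [0.2, 0.3, -0.8]
finger_gap: 0.125
grip_force: 49.0
```

Request:
apply_moves(commands=[[[-1,0,0,0,0,0,8],[-1,0,0,0,0,0,8],[0,0,0,0,0,0,8]]])

```text
time: 17.45
tool_pos: [0.4928, 0.2643, 0.1969]
tcp_rot: [0.0, 0.048, 0.999, 0.0]
ft_force: [-0.5, 0.7, -1.5]
finger_gap: 0.123
grip_force: 49.0
```

Request:
apply_moves(commands=[[[-1,0,0,0,0,0,8],[-1,0,0,0,0,0,8],[0,0,0,0,0,0,8]]])

```text
time: 17.75
tool_pos: [0.4948, 0.2641, 0.1969]
tcp_rot: [0.0, 0.048, 0.999, 0.0]
ft_force: [0.2, 0.4, -0.8]
finger_gap: 0.123
grip_force: 49.0
```

Request:
apply_moves(commands=[[[-1,0,0,0,0,0,8],[0,0,0,0,0,0,8]]])

```text
time: 17.95
tool_pos: [0.4958, 0.264, 0.1969]
tcp_rot: [0.0, 0.048, 0.999, 0.0]
ft_force: [0.9, 0.4, -1.5]
finger_gap: 0.122
grip_force: 49.0
```

Request:
apply_moves(commands=[[[-1,0,0,0,0,0,8],[0,0,0,0,0,0,8]]])

```text
time: 18.15
tool_pos: [0.4968, 0.264, 0.1969]
tcp_rot: [0.0, 0.048, 0.999, 0.0]
ft_force: [-0.6, -0.4, 0.3]
finger_gap: 0.126
grip_force: 49.0
```

Request:
apply_moves(commands=[[[-1,0,0,0,0,0,8],[0,0,0,0,0,0,8]]])

```text
time: 18.35
tool_pos: [0.4978, 0.2639, 0.1969]
tcp_rot: [0.0, 0.048, 0.999, 0.0]
ft_force: [0.4, -0.1, 0.0]
finger_gap: 0.123
grip_force: 49.0
```

Request:
apply_moves(commands=[[[-1,0,0,0,0,0,8],[0,0,0,0,0,0,8]]])

```text
time: 18.55
tool_pos: [0.4986, 0.2639, 0.1968]
tcp_rot: [-0.0, 0.048, 0.999, 0.0]
ft_force: [-0.3, 0.8, 0.1]
finger_gap: 0.127
grip_force: 49.0
```

Request:
apply_moves(commands=[[[-1,0,0,0,0,0,8],[0,0,0,0,0,0,8]]])

```text
time: 18.75
tool_pos: [0.4987, 0.2639, 0.1968]
tcp_rot: [-0.001, 0.048, 0.999, -0.0]
ft_force: [-6.7, 1.0, 2.8]
finger_gap: 0.121
grip_force: 49.3
```

Request:
apply_moves(commands=[[[-1,0,0,0,0,0,8],[0,0,0,0,0,0,8]]])

```text
time: 18.95
tool_pos: [0.4988, 0.2639, 0.1967]
tcp_rot: [-0.002, 0.048, 0.999, -0.0]
ft_force: [-10.0, -1.1, 3.8]
finger_gap: 0.126
grip_force: 49.6
```

Request:
apply_moves(commands=[[[0,0,0,0,0,0,8],[0,0,0,0,0,0,8],[1,0,0,0,0,0,8],[0,0,0,0,0,0,14],[0,0,0,0,0,0,20],[0,0,0,0,0,0,26],[0,0,0,0,0,0,26]]])

```text
time: 19.65
tool_pos: [0.4999, 0.2636, 0.197]
tcp_rot: [0.0, 0.049, 0.999, 0.0]
ft_force: [-0.3, -0.0, -0.7]
finger_gap: 0.305
grip_force: 0.0
```

Request:
apply_moves(commands=[[[0,0,-10,0,0,0,26],[0,0,-20,0,0,0,26],[0,0,-30,0,0,0,26],[0,0,0,0,0,0,26],[0,0,0,0,0,0,26]]])

```text
time: 20.15
tool_pos: [0.5001, 0.2639, 0.2581]
tcp_rot: [0.001, 0.048, 0.999, 0.001]
ft_force: [-0.3, 0.0, 0.2]
finger_gap: 0.304
grip_force: 0.0
```

Run:
```python
from h import *
d=np.array([.995,-.098,0]);P=np.array([.518,.2617,.2063])
print(pose()[0],go(P+d*.012+[0,0,.044],1.473),state()["ft_force"],state()["finger_gap"])
s=vision.camera("scene")
cv2.imwrite("pics/c7.png",cv2.resize(s[129:174,240:294,::-1],(720,600),interpolation=cv2.INTER_CUBIC))
f=lambda P:(proj("scene",P)-[240,129])*13.33+6
up=np.array([0,0,1.])
print("tip",f(P+d*.034),"bar",f(P+d*.0123+up*.0317),"tab",f(P-d*.033),"shaft top",f(P+d*.018+up*.01))
```

```text
[0.50009729 0.26390006 0.25810834] (array([-30.016757  ,  -0.48635282,   7.8557561 ]), array([0.00134877, 0.00160042, 0.00098991])) [-0.33131589  0.02141897  0.19952762] 0.30447974977813275
tip [545.62858456 289.57708056] bar [426.41654857 138.15369405] tab [181.43664747 381.00345838] shaft top [459.66139578 254.71484359]
```

View pics/c7.png

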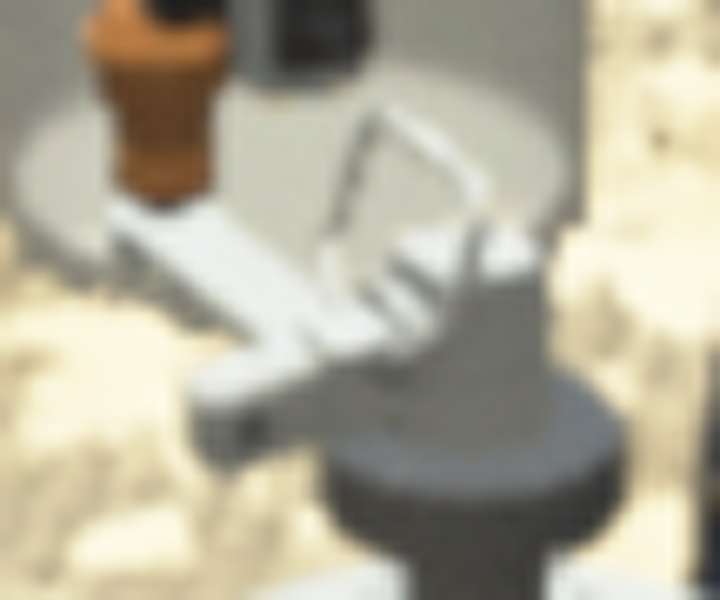

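The pin is through, with its shoulder on the shaft; the ring bar is up at crop (430,150), where predicted. Now I'll swing it over.

Request:
apply_moves(commands=[[[-16,-0.5,-2,0,0,0,26],[-16,0,0,0,0,0,26],[0,0,0,0,0,0,26],[0,0,8,0,0,0,26],[0,0,6,0,0,0,26],[0,0,0,0,0,0,26]]])

```text
time: 20.8
tool_pos: [0.5303, 0.2601, 0.2434]
tcp_rot: [-0.001, 0.048, 0.999, -0.001]
ft_force: [-1.0, 1.1, -0.1]
finger_gap: 0.3
grip_force: 0.0
```

Run:
```python
from h import *
d=np.array([.995,-.098,0]);P=np.array([.518,.2617,.2063])
print(pose()[0],go(P+d*.014+[0,0,.036],1.473),go(P+d*.024+[0,0,.0],1.473),state()["ft_force"],state()["finger_gap"])
```

```text
[0.53027762 0.2600855  0.24337023] (array([-1.62370238,  0.4011898 ,  1.06640375]), array([-0.0011981 , -0.00206453,  0.00171021])) (array([-11.69616381,   0.42335238,  37.04567458]), array([-0.0011981 , -0.00206453,  0.00171021])) [-1.01631129  1.13353877 -0.11571014] 0.29990246260700576
```

Request:
apply_moves(commands=[[[-2.6,0.4,4,0,0,0,26],[-1.5,0,2.2,0,0,0,26],[-1.5,0,2.2,0,0,0,26],[0,0,0,0,0,0,26]]])

```text
time: 21.2
tool_pos: [0.5375, 0.2599, 0.2366]
tcp_rot: [0.0, 0.049, 0.999, 0.0]
ft_force: [1.5, 0.5, 2.3]
finger_gap: 0.305
grip_force: 0.6
```

Request:
apply_moves(commands=[[[-2.5,0,3.8,0,0,0,26],[-2.5,0,3.8,0,0,0,26],[0,0,0,0,0,0,26]]])

```text
time: 21.5
tool_pos: [0.5424, 0.2592, 0.2287]
tcp_rot: [0.0, 0.049, 0.999, -0.0]
ft_force: [0.5, -0.5, 0.4]
finger_gap: 0.304
grip_force: 0.2
```

Request:
apply_moves(commands=[[[-1,0,3,0,0,0,26],[-1,0,3,0,0,0,26],[0,0,3,0,0,0,26],[0,0,0,0,0,0,26]]])

```text
time: 21.9
tool_pos: [0.5437, 0.2592, 0.2192]
tcp_rot: [-0.001, 0.048, 0.999, -0.0]
ft_force: [0.7, 0.4, 0.5]
finger_gap: 0.305
grip_force: 0.2
```

Request:
apply_moves(commands=[[[0,0,2,0,0,0,26],[0,0,2,0,0,0,26],[0,0,1,0,0,0,26],[0,0,0,0,0,0,26]]])

```text
time: 22.3
tool_pos: [0.544, 0.2593, 0.2148]
tcp_rot: [-0.0, 0.048, 0.999, -0.0]
ft_force: [-0.8, 0.9, 0.4]
finger_gap: 0.304
grip_force: 0.2
```

Request:
apply_moves(commands=[[[0,0,1,0,0,0,26],[0,0,1,0,0,0,26],[0,0,0,0,0,0,26]]])

```text
time: 22.6
tool_pos: [0.544, 0.2593, 0.2128]
tcp_rot: [-0.0, 0.048, 0.999, 0.0]
ft_force: [-0.1, -0.1, 0.6]
finger_gap: 0.304
grip_force: 0.2
```

Request:
apply_moves(commands=[[[0,0,1,0,0,0,26],[0,0,0,0,0,0,26]]])

```text
time: 22.8
tool_pos: [0.5441, 0.2593, 0.2119]
tcp_rot: [0.0, 0.048, 0.999, 0.0]
ft_force: [0.3, -0.1, 1.6]
finger_gap: 0.303
grip_force: 0.5
```

Request:
apply_moves(commands=[[[0,0,1,0,0,0,26],[0,0,0,0,0,0,26]]])

```text
time: 23.0
tool_pos: [0.5444, 0.2592, 0.2112]
tcp_rot: [0.0, 0.048, 0.999, 0.0]
ft_force: [0.7, -0.2, 2.5]
finger_gap: 0.307
grip_force: 0.8
```

Request:
apply_moves(commands=[[[0,0,1,0,0,0,26],[0,0,0,0,0,0,26]]])

```text
time: 23.2
tool_pos: [0.5444, 0.2593, 0.2102]
tcp_rot: [0.0, 0.048, 0.999, 0.0]
ft_force: [1.4, -0.2, 2.7]
finger_gap: 0.304
grip_force: 1.4
```

Request:
apply_moves(commands=[[[0,0,1,0,0,0,26],[0,0,0,0,0,0,26]]])

```text
time: 23.4
tool_pos: [0.544, 0.2593, 0.2088]
tcp_rot: [-0.0, 0.048, 0.999, 0.0]
ft_force: [0.1, 0.2, 2.3]
finger_gap: 0.305
grip_force: 0.9
```

Request:
apply_moves(commands=[[[0,0,1,0,0,0,26],[0,0,0,0,0,0,26]]])

```text
time: 23.6
tool_pos: [0.5438, 0.2593, 0.2075]
tcp_rot: [-0.0, 0.048, 0.999, -0.0]
ft_force: [-0.5, 0.4, 0.5]
finger_gap: 0.305
grip_force: 0.5
```

Request:
apply_moves(commands=[[[0,0,1,0,0,0,26],[0,0,0,0,0,0,26]]])

```text
time: 23.8
tool_pos: [0.5435, 0.2593, 0.2063]
tcp_rot: [-0.001, 0.048, 0.999, -0.0]
ft_force: [-0.9, 0.2, 0.2]
finger_gap: 0.306
grip_force: 0.0
```

Request:
apply_moves(commands=[[[0,0,1,0,0,0,26],[0,0,0,0,0,0,26]]])

```text
time: 24.0
tool_pos: [0.5438, 0.2593, 0.2055]
tcp_rot: [-0.0, 0.048, 0.999, -0.0]
ft_force: [-1.0, -0.7, 1.3]
finger_gap: 0.303
grip_force: 0.4
```

Request:
apply_moves(commands=[[[0,0,1,0,0,0,26],[0,0,1,0,0,0,26],[0,0,0,0,0,0,26]]])

```text
time: 24.3
tool_pos: [0.544, 0.2593, 0.2037]
tcp_rot: [-0.0, 0.048, 0.999, 0.0]
ft_force: [0.7, 0.2, 1.2]
finger_gap: 0.304
grip_force: 0.4
```

Request:
apply_moves(commands=[[[0,0,1,0,0,0,26],[0,0,1,0,0,0,26],[0,0,0,0,0,0,26]]])

```text
time: 24.6
tool_pos: [0.544, 0.2593, 0.2018]
tcp_rot: [-0.0, 0.048, 0.999, 0.0]
ft_force: [-0.4, 0.5, 0.9]
finger_gap: 0.302
grip_force: 0.5
```

Now I'll raise straight up, clear the mill, and look.

Request:
apply_moves(commands=[[[0,0,-3,0,0,0,26],[0,0,-5,0,0,0,26],[0,0,-10,0,0,0,26],[0,0,-20,0,0,0,26],[0,0,-30,0,0,0,26],[30,0,-20,0,0,0,26],[30,0,0,0,0,0,26],[0,0,0,0,0,0,26],[0,0,0,0,0,0,26]]])

```text
time: 25.5
tool_pos: [0.4842, 0.2653, 0.291]
tcp_rot: [0.001, 0.048, 0.999, 0.001]
ft_force: [0.8, 0.2, 1.0]
finger_gap: 0.305
grip_force: 0.0
```

Run:
```python
from h import *
print(pose()[0],state()["ft_force"])
s=vision.camera("scene")
cv2.imwrite("pics/c8.png",cv2.resize(s[129:174,240:294,::-1],(720,600),interpolation=cv2.INTER_CUBIC))
```

```text
[0.48423186 0.26525884 0.29103708] [0.83338236 0.17521399 1.03953356]
```

View pics/c8.png

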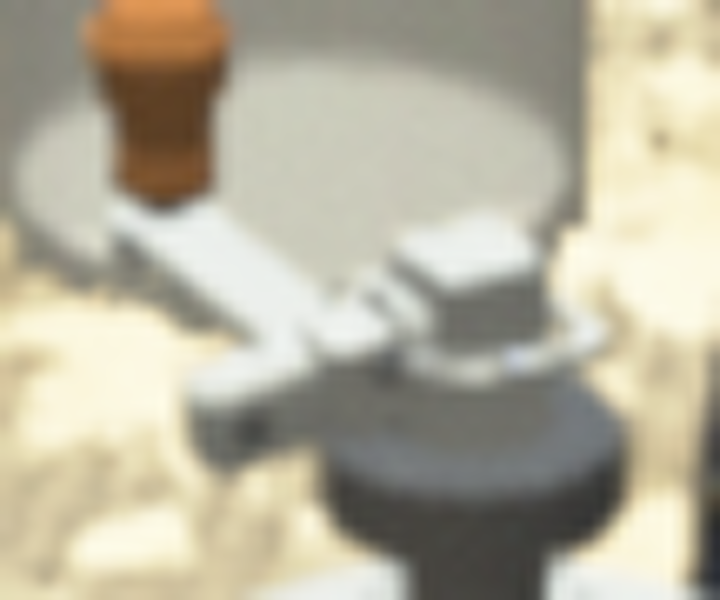

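The ring stays down round the shaft, with its bar at crop (595,330). The tab sits exactly where it was before and the hub is home, so I'm handing it in.

Request:
apply_moves(commands=[[[0,0,0,0,0,0,26],[0,0,0,0,0,0,26],[0,0,0,0,0,0,26]]])

```text
time: 25.85
tool_pos: [0.4847, 0.2648, 0.2896]
tcp_rot: [-0.0, 0.049, 0.999, -0.0]
ft_force: [0.1, -0.3, 0.6]
finger_gap: 0.304
grip_force: 0.0
```

```bash
python3 -c "
from bench import env
print(env.sign_off())"
```

```text
the job is handed in; nothing more can be done
None
```

I handed the job in at 25.9 s: the hub is pressed home, the linchpin is through to its shoulder, and the ring is down and held under the pin's end in the last camera view; sign-off gave no verdict.

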